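Clamp the drilled block on the bench shaker

TASK

Set the longer drilled aluminium block flat on the deck of the bench shaker and bring it square and flush into the fence corner, its long side against the rear fence and one end against the side fence. Then turn the winged clamp knob on the sloping console clockwise until it clicks past its detent and stays clamped. Leave the round speed dial as it is set, and the short block, beaker, jar, tin and bowl where they stand.

Things in the scene. Friction and masses are not known exactly. Their poses are not given: they have to be found in the camera images.
- long_block: the longer drilled aluminium block, 100 mm (its x) by 56 mm (its y), 40 mm tall, about 0.45 kg, eight blind holes in its top (look only); it lies flat on the bench. Origin at the centre of its underside, z up. The two ends are alike
- shaker: fixed white bench shaker with a steel deck 72 mm over the bench, x = -90 to 90, y = -205 to 60 mm; on its left (+y) end a console slopes down at 35 degrees from y = 60, z = 70 to y = 146, z = 10 mm. Origin on the bench below the deck; x points away from the robot, z up
- fence_corner (a point): inner corner of the L-shaped aluminium fence, at deck height; axes as the shaker's. Rear fence: along y at x = 0, from y = -15 to 120 mm. Side fence: at y = 0, from x = 0 to -95 mm. Both 10 mm thick, 28 mm tall. When home, the long block's origin is at x = -28, y = 50, z = 0 mm here
- jaw_face (a point): centre of the front face of the steel clamp jaw, 24 mm wide, 20 mm tall, axes as the shaker's. The knob drives it along the rear fence (x = -29 to -5 mm in fence_corner) towards the side fence: 112 to 116 mm from it unclamped, 102.5 mm clamped. Its guide block, 40 x 30 mm, 30 mm tall, stands at y = 155 to 185 mm
- knob_grip (a point): point to grip on the axis of the black winged clamp knob, 34 mm off the console. z is the knob's axis, leaning 35 degrees from vertical to the left (shaker +y); the wing is 50 mm along this frame's x, 14 mm thick (y) and stands 12 to 42 mm off the console; the frame turns with the knob. Hub below: 34 mm across, 13 mm tall
- clamp_knob (a joint): angle of the clamp knob, rad, growing clockwise (seen facing the console). Starts at 0 to 0.3; its detent resists up to about 0.25 N m, is passed at about 1.1, then the knob snaps on to its end stop at 1.5 (clamped) and stays. Let go before the detent, it springs back
- dial_mark (a point): white mark on the rim of the small round black speed dial (32 mm across, 18 mm tall) on the same console, 95 mm farther from the robot (shaker +x) than the clamp knob; not to be turned
- short_block: short drilled aluminium block, 60 x 56 mm, 40 mm tall; not wanted. Origin at the centre of its underside
- beaker: empty glass beaker, 68 mm across, 85 mm tall. Origin at the centre of its underside
- deck_jar: closed white plastic jar standing on the shaker's deck near the console, 52 mm across, 70 mm tall. Origin at the centre of its underside
- steel_tin: open steel tin, 80 mm across, 75 mm tall. Origin at the centre of its underside
- bowl: white ceramic bowl, 90 mm across, 40 mm tall. Origin at the centre of its underside
Not all that is in view belongs to the job. What is shaped like the long_block but orange is not meant.

How it is judged (in metres and radians):
On the way, in this order (a step that is already met when the one before it is completed fails the run):
1. the long block is flat on the deck, square and flush in the fence corner (x of long_block in the frame of fence_corner between -0.0312 and -0.0262 m and y of long_block in the frame of fence_corner between 0.0482 and 0.0532 m and z of long_block in the frame of fence_corner between -0.004 and 0.004 m and angle between the x axis of long_block and the y axis of fence_corner, either way round below 0.035 rad and angle between long_block's own z axis and vertical below 0.05 rad), for 0.2 s.
2. the clamp knob is turned past its detent (value of joint clamp_knob above 1.3 rad), for 0.2 s.
At the end, for the whole second after the job is handed in: the long block flat on the deck, within 3 mm of both fences (either end first, long side along the rear fence), square to them within 2 degrees, at rest; the clamp knob beyond 1.3 rad (clicked home) (all of step 1 and value of joint clamp_knob above 1.3 rad and linear speed of long_block below 0.01 m/s); the robot touches nothing.
It fails at once if the short block, beaker, jar, tin or bowl is shifted by more than 20 mm (distance of any of short_block, beaker, deck_jar, steel_tin, bowl from where it was at the start of the episode above 0.02 m).
It fails at once if the speed dial is turned (its mark moves more than 6 mm) (distance of dial_mark from where it was at the start of the episode above 0.006 m).
It also fails if it takes over 61 s, if anything falls off the work surface, if the arm or the gripper's body presses on something with over 40 N, if the wrist force passes 120 N, or if a joint passes its speed limit or range.

ROBOT

A 6-joint arm with a two-finger parallel gripper is mounted at the origin on the work surface. World frame = base frame: x ahead of the robot, y to its left, z up, the work surface at z = 0. Lengths are in mm, angles in rad, forces in N, time in s.
With the tool pointing down it reaches from about 275 to 750 mm from the base axis. Payload 10.2 kg.
Tool frame: the origin (TCP) lies at the centre of the arm's flange, where the gripper is bolted on; the fingertips stand 173 mm ahead of it and the grasp point (between the pads) lies 155 mm ahead of it; z points along the fingers, y is the line along which they close (so a half turn about z gives the same grasp; the last joint's range is limited). The gripper opens to 85 mm and grips with 20 to 120 N. Pads are 22 mm wide; open, the fingers measure 114 mm over their backs; the gripper's body (76 mm by 85 mm) begins 54 mm behind the grasp point. The pads swing forward as they close: fully open they stand 13 mm farther back than shut.
Start: joints at [-1.538, 0.313, 1.498, -0, 1.331, -0.223], TCP at [132.822, -507.928, 404.694] pointing down, gripper open.
Joint ranges: [-2.94, 2.94], [-0.97, 2.17], [0.19, 2.56], [-1.23, 4.37], [0.02, 3.11], [-2.88, 2.88]. Speed limits (rad/s): [2.39, 2.39, 3.01, 3.14, 3.14, 3.14].

INTERFACE

Orientations are given as a unit quaternion [x, y, z, w].
In Python, from cell import robot gives the robot as it stands.
- The arm moves only by the tool jog_arm, never from a script. Its argument "rows" is a list that holds one entry, the list of rows, each a list of 6 numbers: the shift along the tool's x, y, z in m, then the turn, a rotation vector about the tool's x, y, z in units of 6 degrees (1.0 is 6 degrees). A call has exactly 10 rows; each row is the pose to reach, as a shift and turn from the pose commanded when the call began, along the tool's axes at that moment; what a row does not reach only later rows make up. A row lasts 1/12 s, in which the tool goes at most 41.7 mm and 7.16 degrees, less where a joint would pass 70% of its speed; a pose out of reach is approached as far as the arm can. A call with a gripper value outside its range is refused whole. "claw" is the finger opening in m, from 0 to 0.0854, set as the call begins (left out, the last holds). The fingers move at their own pace and stop on an object; "grip_force" is the grip in N (left out, the last holds). Time passes only in rows, so rows that repeat a pose let the fingers close, or fill a call up. It gives the time, the measured TCP pose, the force, the opening and the grip force at its end, in the units of the state.
- robot.sense(): the state, without advancing time (a new reading comes with each control period).
- robot.read_camera(name): name is "side" or "top"; returns a dict with "color" (480x640x3 uint8, red, green, blue), "fov_y" (degrees; the focal length in pixels is half the picture's height over the tangent of half this angle, whatever the lens; pixels are square), "cx", "cy" (the principal point, pixels), "R" (3x3) and "t" (3): a world point X has camera coordinates R X + t. Camera axes: x right, y down, z forward; pixel columns grow to the right and rows downward; lengths in mm; the calibration is good to about 2 mm. A picture is of the moment at which its call begins. There is no depth.
- robot.close_job(): hands the job in; it is judged then, once.
The state is a dict: "time_s": time; "qpos": joint angles; "joint_vel": joint speeds; "joint_efforts": joint torques, N m; "tool_pos": TCP position; "orientation": TCP orientation; "ft_force": force on the tool from outside, world axes, zero at the start; "moment": the same for the moment, N m; "gripper_width": opening from 0.0 (shut) to 1.0 (fully open); "gripper_force": force on a finger pad.
Only numpy, scipy, OpenCV 4.12 (cv2) and the standard library are available. Lean on these libraries where they do the work, as an engineer would, in place of code of your own. Each camera call takes 0.05 s, during which the arm holds its last target. There are 200 camera calls.

## Working session

There is one attempt and no reset: what is moved stays moved. The work goes in short steps, Python scripts to look and compute and a tool call to move; the robot and the scene stay as the last step left them, time stands still between calls to the robot, and variables do not carry over. Pictures are saved under pics/ and viewed, at most 10 in all, crops included, and the job is handed in when it is done.

Besides the shell and the picture viewer there is one more tool, called after "Emit:" as name([rows], argument=value, ...), one row to a line, values as JSON. jog_arm: Moves the arm, as the interface text tells. Its arguments: {"type":"object","properties":{"rows":{"type":"array"},"claw":{"type":"number"},"grip_force":{"type":"number"}},"required":["rows"]}

```bash
mkdir -p pics; ls
python3 - <<'E'
from cell import robot
import cv2,numpy as np
for n in("top","side"):
    c=robot.read_camera(n); cv2.imwrite(f"pics/{n}0.png",c["color"][:,:,::-1])
    R=np.array(c["R"]);t=np.array(c["t"]);print(n,c["fov_y"],c["cx"],c["cy"],R.round(4).tolist(),t, -R.T@t,[k for k in c])
print(robot.sense())
E
```

```text
pics
top 56.037400437075846 317.39341952575626 244.1334908252105 [[0.1188, -0.9929, -0.0006], [-0.9691, -0.1158, -0.2177], [0.2161, 0.0264, -0.976]] [ -71.5711444   607.78056717 1035.23894434] [ 373.76114717  -28.03964643 1142.69667957] ['color', 'fov_y', 'cx', 'cy', 'R', 't']
side 45.68666004107475 327.61284318970223 240.4153974155642 [[-0.9776, -0.2097, 0.019], [-0.1657, 0.7104, -0.684], [0.13, -0.6718, -0.7292]] [ 573.18161899  163.68708713 1403.92280896] [ 405.00279542  947.08735139 1124.86806733] ['color', 'fov_y', 'cx', 'cy', 'R', 't']
{'time_s': 0.1, 'qpos': array([-1.53839732e+00,  3.13391806e-01,  1.49837218e+00,  3.27899341e-05,
        1.33101002e+00, -2.23417407e-01]), 'joint_vel': array([-5.22391364e-04, -8.03979953e-04, -1.20217072e-03,  7.92846013e-04,
        2.13665257e-05,  1.36970080e-03]), 'joint_efforts': array([ 3.14234319e-03, -4.12896287e+01, -2.60142034e+01, -1.91731860e-04,
        2.99741594e-03, -6.17899385e-07]), 'tool_pos': array([ 132.82432513, -507.88250687,  404.18916665]), 'orientation': array([ 9.91831217e-01,  1.27555824e-01,  7.21803961e-05, -5.86466717e-04]), 'ft_force': array([-0.81040679,  0.26649454,  0.54771332]), 'moment': array([ 0.02616696,  0.02448014, -0.01732883]), 'gripper_force': 0.0, 'gripper_width': 0.996566727853576}
```

View pics/top0.png

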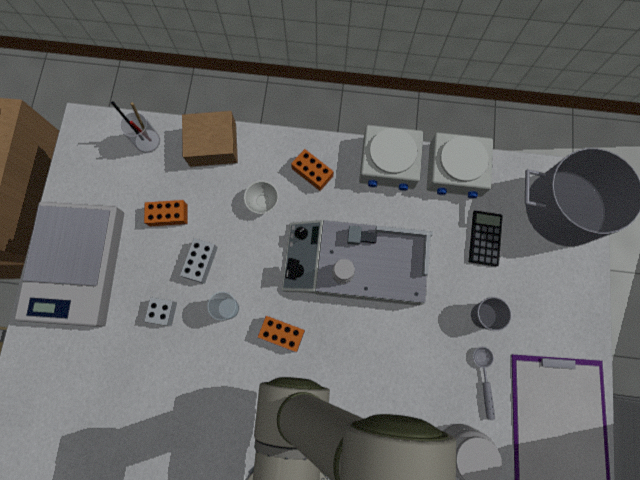

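View pics/side0.png

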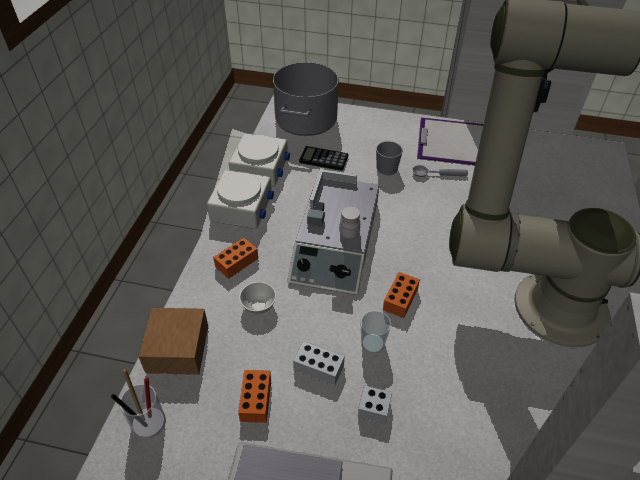

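The top view shows the silver 8-hole block at (198,261), which matches the long block. Things that could be mistaken for it:
- the silver 4-hole short block at (158,311)
- orange 8-hole blocks at (166,212), (313,169) and (281,333)
- the shaker deck, which is silver too, at (370,262)

On the shaker, the knob is at (294,269), the dial at (301,233), the jaw at (362,235), the fence corner near (427,232) and the jar at (344,270). I choose (198,261) and check it in one crop.

Run:
```python
import cv2,numpy as np
a=cv2.imread("pics/top0.png")
p=cv2.resize(a[205:330,140:445],(793,325),interpolation=cv2.INTER_CUBIC)
b=cv2.imread("pics/side0.png")
q=cv2.resize(b[165:295,280:390],None,fx=2.1,fy=2.1,interpolation=cv2.INTER_CUBIC)
r=cv2.resize(b[335:385,285:350],None,fx=4,fy=4,interpolation=cv2.INTER_CUBIC)
C=np.zeros((600,793,3),np.uint8);C[:325]=p;C[326:326+q.shape[0],:q.shape[1]]=q;C[326:326+r.shape[0],300:300+r.shape[1]]=r
cv2.imwrite("pics/crop0.png",C)
```

```text
(no output)
```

View pics/crop0.png

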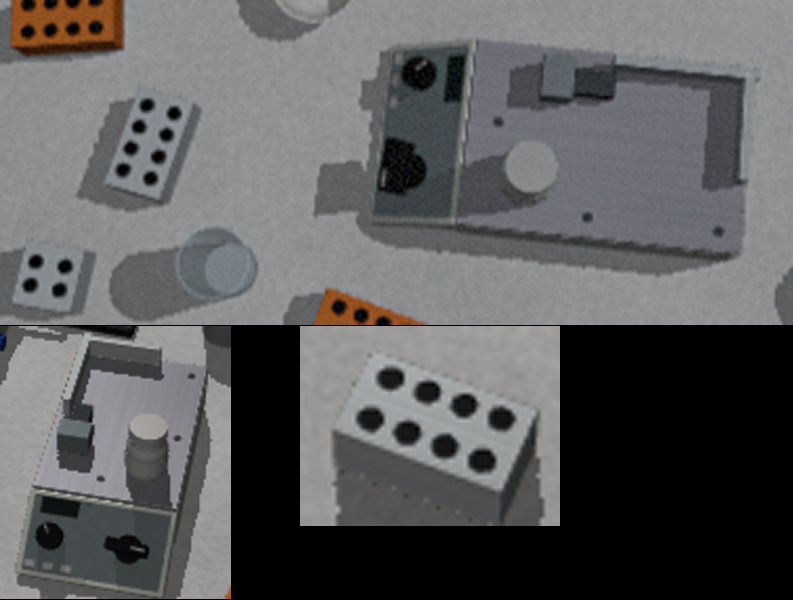

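The crop confirms it: eight holes in silver metal at (198,261), so this is the long block. The fence top strip, guide block, jar and wing are also visible. Next I measure the block and zoom in on the fences and the knob.

```bash
cat > h.py <<'E'
import numpy as np,cv2
from cell import robot
def cam(n):
    c=robot.read_camera(n); c["f"]=240/np.tan(np.radians(c["fov_y"]/2)); c["R"]=np.array(c["R"]);c["t"]=np.array(c["t"]);return c
def ray(c,p):
    d=c["R"].T@np.array([(p[0]-c["cx"])/c["f"],(p[1]-c["cy"])/c["f"],1]); return -c["R"].T@c["t"],d
def onz(c,p,z):
    o,d=ray(c,p); return o+d*(z-o[2])/d[2]
def proj(c,X):
    q=c["R"]@np.asarray(X,float)+c["t"]; return np.array([c["cx"],c["cy"]])+c["f"]*q[:2]/q[2]
def two(c1,p1,c2,p2):
    o1,d1=ray(c1,p1);o2,d2=ray(c2,p2);d1/=np.linalg.norm(d1);d2/=np.linalg.norm(d2)
    s=np.linalg.lstsq(np.c_[d1,-d2],o2-o1,rcond=None)[0];a=o1+s[0]*d1;b=o2+s[1]*d2
    return (a+b)/2,np.linalg.norm(a-b)
E
python3 - <<'E'
from h import *
T=cam("top");S=cam("side")
for c,n,(x0,x1,y0,y1) in((T,"top",(170,225,235,290)),(S,"side",(285,350,338,385))):
    g=cv2.cvtColor(c["color"],cv2.COLOR_RGB2HSV)[y0:y1,x0:x1]
    # hole centres
    m=(g[:,:,2]<45).astype(np.uint8)
    k,l,s,ce=cv2.connectedComponentsWithStats(m)
    P=[ce[i]+[x0,y0] for i in range(1,k) if 6<s[i,4]<80]
    X=np.array([onz(c,p,40) for p in P])
    r=cv2.minAreaRect(X[:,:2].astype(np.float32))
    print(n,len(P),[s[i,4] for i in range(1,k)],X.mean(0).round(1),r)
t=cv2.resize(T["color"][212:310,275:440],None,fx=4.8,fy=4.8,interpolation=cv2.INTER_CUBIC)
cv2.imwrite("pics/ct.png",t[:,:,::-1])
s=cv2.resize(S["color"][168:294,285:385],None,fx=4.7,fy=4.7,interpolation=cv2.INTER_CUBIC)
cv2.imwrite("pics/cs.png",s[:,:,::-1])
E
```

```text
top 8 [np.int32(17), np.int32(15), np.int32(16), np.int32(16), np.int32(16), np.int32(15), np.int32(19), np.int32(16)] [544.7 295.3  40. ] ((544.8975830078125, 295.308349609375), (28.00127410888672, 65.788818359375), 80.04913330078125)
side 8 [np.int32(21), np.int32(24), np.int32(22), np.int32(24), np.int32(22), np.int32(25), np.int32(22), np.int32(23), np.int32(1)] [543.7 296.2  40. ] ((543.7172241210938, 296.2024841308594), (28.619070053100586, 66.13680267333984), 79.7262191772461)
```

View pics/ct.png

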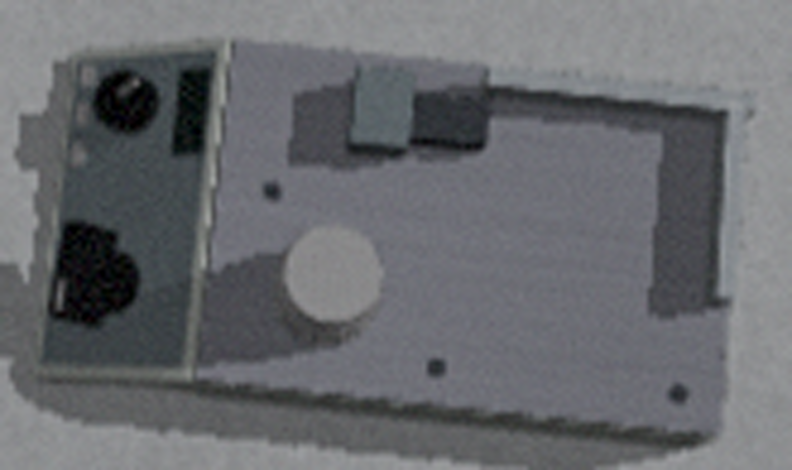

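View pics/cs.png

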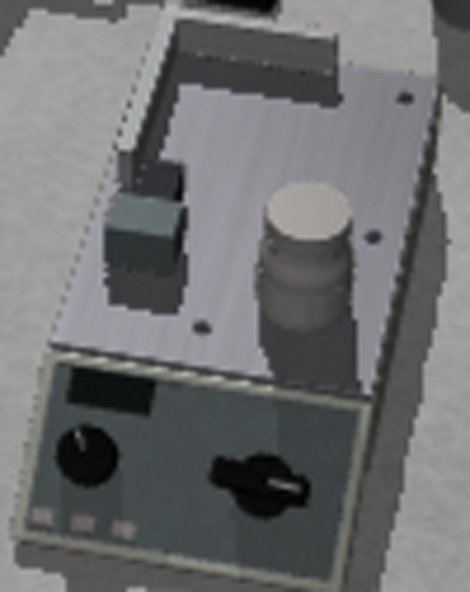

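The zooms show:
- **Top crop:** inner top fence corner at (724,110), side-fence end at (721,299), rear-fence line from (490,92), and three deck dots.
- **Side crop:** inner fence corner at (177,22), the same three dots, and the wing running from (212,470) to (308,490) on the console with its pointer to the right.

Next I triangulate these.

Run:
```python
from h import *
T=cam("top");S=cam("side")
t=lambda u,v:((u+.5)/4.8-.5+275,(v+.5)/4.8-.5+212)
s=lambda u,v:((u+.5)/4.7-.5+285,(v+.5)/4.7-.5+168)
for n,a,b in[("innerTop",(724,110),(177,22)),("sideEndTop",(721,299),(337,38)),("dot1",(272,190),(202,327)),("dot2",(436,367),(373,237)),("dot3",(678,393),(404,98)),("deckFar60",(232,40),(50,347)),("deckNear60",(190,378),(370,402)),("deckNearRight",(725,437),(437,75)),("jar",(334,272),(309,211)),("dial",(126,100),(86,455)),("guideTopFarR",(415,68),(110,192)),("guideTopNearR",(408,148),(187,205)),("consFarLow",(78,55),(15,535)),("consNearLow",(40,378),(335,585))]:
    X,e=two(T,t(*a),S,s(*b));print(n,X.round(1),round(e,1))
print("innerTop@100",onz(T,t(724,110),100),onz(S,s(177,22),100))
print("rear line@100",onz(T,t(490,94),100),onz(S,s(133,150),100))
print("side end@100",onz(T,t(721,299),100),onz(S,s(337,38),100))
for d,e in((( 272,190),(202,327)),((436,367),(373,237)),((678,393),(404,98))): print(onz(T,t(*d),72),onz(S,s(*e),72))
```

```text
innerTop [ 658.7 -253.2   95.3] 2.0
sideEndTop [ 563.1 -257.6   98.1] 2.0
dot1 [596.3 -34.5  71.7] 2.4
dot2 [ 517.3 -125.4   70.5] 1.8
dot3 [ 518.9 -245.7   70.1] 1.5
deckFar60 [673.5  -5.2  67.4] 1.6
deckNear60 [498.   -4.7  67.6] 1.2
deckNearRight [ 501.5 -270.4   70.1] 1.4
jar [546.7 -67.4 139.1] 2.3
dial [641.   46.5  45. ] 1.4
guideTopFarR [661.8 -98.2  98.9] 0.5
guideTopNearR [619.4 -98.7  98.3] 3.1
consFarLow [672.6  78.1   6.8] 0.8
consNearLow [497.5  74.7   8.7] 2.7
innerTop@100 [ 658.44121456 -252.30878593  100.        ] [ 656.5275565  -247.41987605  100.        ]
rear line@100 [ 652.8279937  -136.38899558  100.        ] [ 656.59391448 -133.16559431  100.        ]
side end@100 [ 563.74200801 -257.20006551  100.        ] [ 561.80564196 -255.04719717  100.        ]
[597.45868471 -34.52091102  72.        ] [595.07150043 -33.93041447  72.        ]
[ 518.04996725 -125.32647969   72.        ] [ 516.24705913 -123.75544006   72.        ]
[ 519.41932037 -245.39920286   72.        ] [ 517.9183034  -243.44011357   72.        ]
```

Run:
```python
from h import *
for n,(x0,x1,y0,y1) in(("top",(280,440,212,310)),("side",(285,385,168,294))):
    c=cam(n); g=cv2.GaussianBlur(cv2.cvtColor(c["color"],cv2.COLOR_RGB2GRAY),(0,0),1.0)[y0:y1,x0:x1]
    L=cv2.createLineSegmentDetector(cv2.LSD_REFINE_ADV).detect(g)[0][:,0]
    for l in L:
        a,b=l[:2]+[x0,y0],l[2:]+[x0,y0]
        if np.hypot(*(a-b))<17: continue
        A,B=onz(c,a,72),onz(c,b,72);d=B-A;A1,B1=onz(c,a,100),onz(c,b,100)
        th=np.degrees(np.arctan2(d[1],d[0]))%90; th=th-90 if th>45 else th
        print(n,a.round(1),b.round(1),"z72",A[:2].round(1),B[:2].round(1),"z100",A1[:2].round(1),B1[:2].round(1),"yaw",round(th,2))
```

```text
top [286.3 278.6] [283.8 248.7] z72 [518.1  64.8] [589.9  80.5] z100 [514.4  62.4] [584.2  77.6] yaw 12.32
top [316.8 241.5] [314.4 267.6] z72 [617.3   3.1] [552.5   1.3] z100 [610.9   2.3] [5.479e+02 5.000e-01] yaw 1.62
top [375.6 228.7] [398.3 231.1] z72 [ 666.3 -136.2] [ 666.9 -191.8] z100 [ 658.7 -133.4] [ 659.2 -187.5] yaw 0.6
top [423.  306.3] [389.2 303.6] z72 [ 491.1 -264.4] [ 488.1 -184.6] z100 [ 488.1 -258.2] [ 485.1 -180.5] yaw 2.2
top [399.1 231. ] [424.4 233.9] z72 [ 667.3 -193.8] [ 667.2 -255.6] z100 [ 659.7 -189.5] [ 659.6 -249.7] yaw -0.09
top [426.  236.3] [424.2 271.4] z72 [ 661.9 -259.9] [ 574.6 -261.5] z100 [ 654.3 -253.8] [ 569.4 -255.4] yaw 1.02
top [373.2 243.3] [335.6 246.9] z72 [ 628.9 -133.6] [609.3 -43.7] z100 [ 622.3 -130.9] [603.2 -43.2] yaw 12.3
top [290.5 223.1] [318.3 221.7] z72 [655.6  72.8] [667.2   5.5] z100 [648.3  70.2] [659.5   4.7] yaw 9.73
top [315.6 290.4] [420.5 301.4] z72 [498.5  -8.2] [ 502.1 -257.6] z100 [495.3  -8.7] [ 498.7 -251.6] yaw 0.82
top [373.1 307.8] [310.5 301.5] z72 [ 473.7 -147.8] [471.    0.7] z100 [ 471.1 -144.6] [ 4.685e+02
[... 2744 characters left out ...]
100 [599.   33.1] [505.8  34. ] yaw -0.59
side [357.1 292.4] [363.7 253.5] z72 [490.5 124.4] [4.958e+02 4.000e-01] z100 [488.2 146.2] [493.4  25.5] yaw 2.48
side [353.3 290.2] [294.5 280.6] z72 [500.4 120. ] [641.9 122.7] z100 [497.9 142. ] [635.6 144.7] yaw 1.13
side [360.4 254.8] [354.5 288.7] z72 [503.2   6.6] [498.4 114.7] z100 [500.6  31.6] [495.9 136.9] yaw 2.56
side [299.3 284.3] [344.4 292. ] z72 [628.  131.3] [519.6 129.9] z100 [622.1 153. ] [516.6 151.7] yaw 0.73
side [373.1 223.6] [365.  262.2] z72 [ 489.6 -108.7] [488.  28.] z100 [487.3 -80.6] [485.8  52.4] yaw 0.63
side [328.  179.2] [348.1 182.5] z72 [ 641.1 -254.3] [ 583.3 -253.5] z100 [ 634.8 -222.4] [ 578.6 -221.6] yaw -0.78
```

Run:
```python
from h import *
T=cam("top");S=cam("side")
g=lambda c:cv2.cvtColor(c["color"],cv2.COLOR_RGB2GRAY).astype(int)
a,b=g(T),g(S)
print("top col398-402 (rear)");[print(r,a[r,397:404].mean().round(),onz(T,(400,r),100)[:2].round(1),onz(T,(400,r),72)[0].round(1)) for r in range(226,243)]
print("top row 250-256 (side)");[print(r,a[250:257,r].mean().round(),onz(T,(r,253),100)[1].round(1),onz(T,(r,253),72)[1].round(1)) for r in range(414,434)]
print("side row187 rear");[print(r,b[187,r],onz(S,(r,187),100)[:2].round(1),onz(S,(r,187),72)[0].round(1)) for r in range(308,330)]
print("side col340 side");[print(r,b[r,339:342].mean().round(),onz(S,(340,r),100)[:2].round(1),onz(S,(340,r),72)[1].round(1)) for r in range(166,190)]
```

```text
top col398-402 (rear)
226 145.0 [ 672.2 -190.5] 680.2
227 140.0 [ 669.7 -190.7] 677.7
228 132.0 [ 667.2 -190.9] 675.1
229 132.0 [ 664.8 -191.1] 672.6
230 136.0 [ 662.3 -191.3] 670.1
231 123.0 [ 659.9 -191.5] 667.6
232 70.0 [ 657.4 -191.7] 665.0
233 46.0 [ 655.  -191.9] 662.5
234 56.0 [ 652.5 -192.1] 660.0
235 68.0 [ 650.1 -192.3] 657.5
236 74.0 [ 647.6 -192.5] 655.0
237 83.0 [ 645.2 -192.7] 652.5
238 103.0 [ 642.8 -192.9] 650.0
239 113.0 [ 640.3 -193.1] 647.5
240 111.0 [ 637.9 -193.3] 645.0
241 112.0 [ 635.5 -193.5] 642.5
242 110.0 [ 633.  -193.7] 640.0
top row 250-256 (side)
414 73.0 -228.5 -233.9
415 75.0 -230.9 -236.3
416 74.0 -233.2 -238.7
417 74.0 -235.6 -241.1
418 73.0 -237.9 -243.5
419 73.0 -240.2 -245.9
420 76.0 -242.6 -248.3
421 76.0 -244.9 -250.8
422 72.0 -247.3 -253.2
423 62.0 -249.6 -255.6
424 63.0 -251.9 -258.0
425 93.0 -254.3 -260.4
426 139.0 -256.6 -262.8
427 135.0 -259.0 -265.2
428 138.0 -261.3 -267.6
429 142.0 -263.7 -270.0
430 146.0 -266.0 -272.4
431 142.0 -268.3 -274.8
432 146.0 -270.7 -277.2
433 147.0 -273.0 -279.6
side row187 rear
308 160 [ 680.8 -178.5] 688.3
30
[... 709 characters left out ...]
.0 [ 612.2 -277.1] -310.5
169 9.0 [ 611.3 -272.8] -306.1
170 40.0 [ 610.5 -268.5] -301.7
171 90.0 [ 609.6 -264.3] -297.4
172 161.0 [ 608.8 -260.1] -293.0
173 161.0 [ 608.  -255.8] -288.7
174 98.0 [ 607.1 -251.7] -284.4
175 78.0 [ 606.3 -247.5] -280.1
176 79.0 [ 605.5 -243.3] -275.8
177 79.0 [ 604.6 -239.2] -271.6
178 78.0 [ 603.8 -235. ] -267.3
179 76.0 [ 603.  -230.9] -263.1
180 79.0 [ 602.2 -226.8] -258.9
181 80.0 [ 601.4 -222.7] -254.7
182 59.0 [ 600.6 -218.7] -250.5
183 59.0 [ 599.8 -214.6] -246.3
184 59.0 [ 598.9 -210.6] -242.2
185 59.0 [ 598.1 -206.5] -238.0
186 59.0 [ 597.3 -202.5] -233.9
187 66.0 [ 596.6 -198.5] -229.8
188 123.0 [ 595.8 -194.5] -225.7
189 143.0 [ 595.  -190.6] -221.6
```

Fence corner comes out at about (658.9, -252.6, 72) with yaw 0.016, and block home at about (630, -203). The block is at (544.2, 295.7) with its long axis at -10°. Next is a helper that turns a target pose into tool-axis shifts.

```bash
cat >> h.py <<'E'
from scipy.spatial.transform import Rotation as Ro
def down(h): # tool pointing down, tool y heading h deg
    a=np.radians(h);y=np.array([np.cos(a),np.sin(a),0]);z=np.array([0,0,-1.]);return Ro.from_matrix(np.c_[np.cross(y,z),y,z])
def delta(pos,R):
    s=robot.sense();Q=Ro.from_quat(s["orientation"])
    print("shift m",(Q.inv().apply(np.array(pos)-s["tool_pos"])/1000).round(4),"turn u",(np.degrees((Q.inv()*R).as_rotvec())/6).round(3))
    return s
def show():
    s=robot.sense();Q=Ro.from_quat(s["orientation"]).as_matrix();print(round(s["time_s"],2),s["tool_pos"].round(1),"yhead",np.degrees(np.arctan2(Q[1,1],Q[0,1])).round(2),"z",Q[:,2].round(3),"F",s["ft_force"].round(1),"M",s["moment"].round(2),"w",round(s["gripper_width"],3),"gf",round(s["gripper_force"],1),"q",s["qpos"].round(2))
E
python3 -c "
from h import *
delta((544.2,295.7,300),down(80))"
```

```text
shift m [ 0.6013 -0.6734  0.1047] turn u [-1.000e-03 -1.000e-03 -2.589e+01]
```

Emit:
jog_arm([
  [[0.6, -0.673, 0, 0, 0, -25.9], [0.6, -0.673, 0, 0, 0, -25.9], [0.6, -0.673, 0, 0, 0, -25.9], [0.6, -0.673, 0, 0, 0, -25.9], [0.6, -0.673, 0, 0, 0, -25.9], [0.6, -0.673, 0, 0, 0, -25.9], [0.6, -0.673, 0, 0, 0, -25.9], [0.6, -0.673, 0, 0, 0, -25.9], [0.6, -0.673, 0, 0, 0, -25.9], [0.6, -0.673, 0, 0, 0, -25.9]],
], claw=0.066, grip_force=40)

```text
time_s: 1.33
tool_pos: [322.6, -134.9, 405.0]
orientation: [0.728, 0.686, 0.0, 0.001]
ft_force: [0.6, -1.4, -1.0]
gripper_width: 0.772
gripper_force: 0.0
```

```bash
python3 -c "
from h import *
show();delta((544.2,295.7,300),down(80))"
```

```text
1.33 [ 322.6 -134.9  405. ] yhead -3.41 z [ 0.001 -0.001 -1.   ] F [ 0.6 -1.4 -1. ] M [-0.03 -0.08  0.07] w 0.772 gf 0.0 q [-0.74 -0.09  1.95  0.    1.28 -0.68]
shift m [0.4431 0.1955 0.1049] turn u [ 2.0000e-03  1.1000e-02 -1.3901e+01]
```

Emit:
jog_arm([
  [[0.443, 0.195, 0, 0, 0, -13.9], [0.443, 0.195, 0, 0, 0, -13.9], [0.443, 0.195, 0, 0, 0, -13.9], [0.443, 0.195, 0, 0, 0, -13.9], [0.443, 0.195, 0, 0, 0, -13.9], [0.443, 0.195, 0, 0, 0, -13.9], [0.443, 0.195, 0, 0, 0, -13.9], [0.443, 0.195, 0, 0, 0, -13.9], [0.443, 0.195, 0, 0, 0, -13.9], [0.443, 0.195, 0, 0, 0, -13.9]],
])

```text
time_s: 2.17
tool_pos: [515.1, 235.1, 404.6]
orientation: [0.188, 0.982, 0.0, 0.0]
ft_force: [1.1, -1.4, -0.5]
gripper_width: 0.773
gripper_force: 0.0
```

```bash
python3 -c "
from h import *
show();delta((544.2,295.7,260),down(80))"
```

```text
2.17 [515.1 235.1 404.6] yhead 68.28 z [ 0. -0. -1.] F [ 1.1 -1.4 -0.5] M [-0.03 -0.04  0.03] w 0.773 gf 0.0 q [ 0.22  0.4   1.37 -0.    1.37 -0.97]
shift m [-0.0046  0.0671  0.1446] turn u [ 0.     0.002 -1.954]
```

Emit:
jog_arm([
  [[-0.0046, 0.067, 0.02, 0, 0, -1.95], [-0.0046, 0.067, 0.05, 0, 0, -1.95], [-0.0046, 0.067, 0.08, 0, 0, -1.95], [-0.0046, 0.067, 0.11, 0, 0, -1.95], [-0.0046, 0.067, 0.13, 0, 0, -1.95], [-0.0046, 0.067, 0.14, 0, 0, -1.95], [-0.0046, 0.067, 0.1446, 0, 0, -1.95], [-0.0046, 0.067, 0.1446, 0, 0, -1.95], [-0.0046, 0.067, 0.1446, 0, 0, -1.95], [-0.0046, 0.067, 0.1446, 0, 0, -1.95]],
])

```text
time_s: 3.0
tool_pos: [544.4, 293.1, 261.8]
orientation: [0.091, 0.996, 0.001, 0.001]
ft_force: [-0.4, 0.0, 0.3]
gripper_width: 0.774
gripper_force: 0.0
```

Run:
```python
from h import *
show()
T=cam("top");S=cam("side")
Q=Ro.from_quat(robot.sense()["orientation"]);p=robot.sense()["tool_pos"]
for L in(167,180):
  for y in(-33,33): print(L,y,proj(S,p+Q.apply([0,y,L])).round(1),proj(T,p+Q.apply([0,y,L])).round(1))
cv2.imwrite("pics/hov.png",np.hstack([cv2.resize(S["color"][260:400,270:370],None,fx=4,fy=4,interpolation=cv2.INTER_CUBIC),cv2.resize(T["color"][190:330,130:230],None,fx=4,fy=4,interpolation=cv2.INTER_CUBIC)])[:,:,::-1])
delta((544.2,295.7,204),down(80))
```

```text
3.0 [544.4 293.1 261.8] yhead 79.59 z [ 0.003  0.001 -1.   ] F [-0.4  0.   0.3] M [ 0.    0.02 -0.01] w 0.774 gf 0.0 q [ 0.3   0.65  1.37  0.    1.12 -1.08]
167 -33 [324.7 330.8] [204.7 258.9]
167 33 [312.4 355.2] [178.6 250.8]
180 -33 [324.6 334.2] [206.  259.9]
180 33 [312.4 358.5] [180.2 251.9]
shift m [0.0007 0.0025 0.0574] turn u [ 0.01   0.018 -0.069]
```

View pics/hov.png

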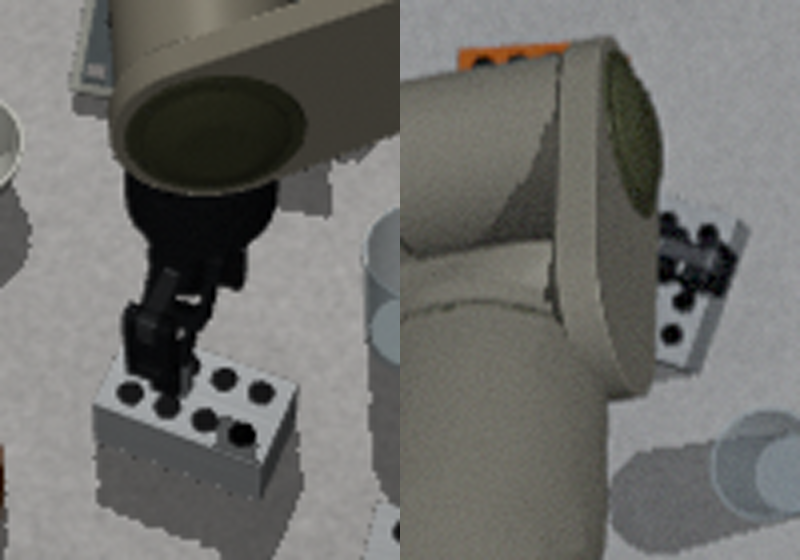

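The side view shows the fingers over the silver block, with the near fingertip at about (312,358). The tip length is still ambiguous, so I lower around the block and check by touch.

Emit:
jog_arm([
  [[0.0007, 0.0025, 0.01, 0, 0, -0.07], [0.0007, 0.0025, 0.02, 0, 0, -0.07], [0.0007, 0.0025, 0.03, 0, 0, -0.07], [0.0007, 0.0025, 0.04, 0, 0, -0.07], [0.0007, 0.0025, 0.05, 0, 0, -0.07], [0.0007, 0.0025, 0.058, 0, 0, -0.07], [0.0007, 0.0025, 0.066, 0, 0, -0.07], [0.0007, 0.0025, 0.072, 0, 0, -0.07], [0.0007, 0.0025, 0.076, 0, 0, -0.07], [0.0007, 0.0025, 0.076, 0, 0, -0.07]],
])

```text
time_s: 3.93
tool_pos: [543.8, 295.6, 183.2]
orientation: [0.087, 0.996, -0.0, -0.001]
ft_force: [0.3, -0.8, -1.5]
gripper_width: 0.766
gripper_force: 0.0
```

Run:
```python
from h import *
show()
S=cam("side")
s=robot.sense();Q=Ro.from_quat(s["orientation"]);p=s["tool_pos"]
for L in(167,180):
  for y in(33,43): print(L,y,[((proj(S,p+Q.apply([x,y,L]))-[290,310])*8).round(0).tolist() for x in(-11,11)])
cv2.imwrite("pics/low.png",cv2.resize(S["color"][310:385,290:370],None,fx=8,fy=8,interpolation=cv2.INTER_CUBIC)[:,:,::-1])
```

```text
3.93 [543.8 295.6 183.2] yhead 80.01 z [-0.001 -0.    -1.   ] F [ 0.3 -0.8 -1.5] M [ 0.01  0.01 -0.02] w 0.766 gf 0.0 q [ 0.31  0.76  1.41 -0.    0.98 -1.09]
167 33 [[144.0, 509.0], [219.0, 537.0]]
167 43 [[130.0, 539.0], [204.0, 567.0]]
180 33 [[145.0, 533.0], [218.0, 561.0]]
180 43 [[130.0, 563.0], [204.0, 591.0]]
```

View pics/low.png

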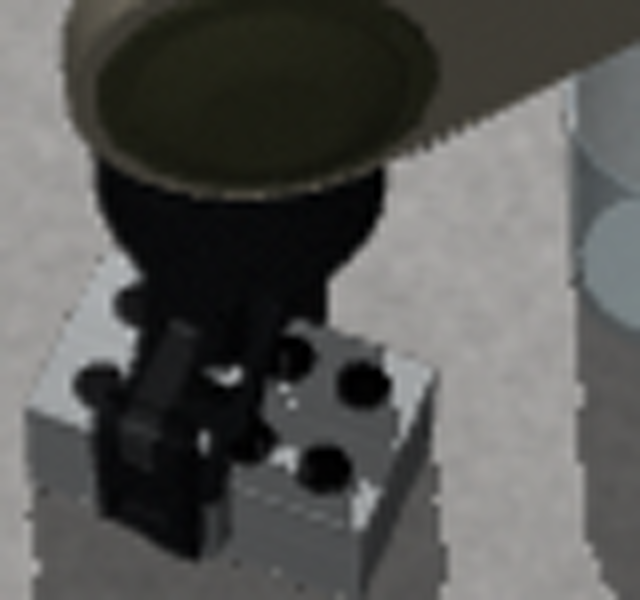

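The pad's bottom corner at (225,540) matches a tip length of 167 mm at this opening. I want the tips about 31 mm up so they clear the 28 mm fence, so I raise 17 mm and grip.

Emit:
jog_arm([
  [[0, 0, -0.006, 0, 0, 0], [0, 0, -0.012, 0, 0, 0], [0, 0, -0.0165, 0, 0, 0], [0, 0, -0.0165, 0, 0, 0], [0, 0, -0.0165, 0, 0, 0], [0, 0, -0.0165, 0, 0, 0], [0, 0, -0.0165, 0, 0, 0], [0, 0, -0.0165, 0, 0, 0], [0, 0, -0.0165, 0, 0, 0], [0, 0, -0.0165, 0, 0, 0]],
])

```text
time_s: 4.82
tool_pos: [543.9, 295.7, 200.5]
orientation: [0.087, 0.996, -0.0, -0.0]
ft_force: [0.6, 0.4, -0.6]
gripper_width: 0.772
gripper_force: 0.0
```

Emit:
jog_arm([
  [[0, 0, 0, 0, 0, 0], [0, 0, 0, 0, 0, 0], [0, 0, 0, 0, 0, 0], [0, 0, 0, 0, 0, 0], [0, 0, 0, 0, 0, 0], [0, 0, 0, 0, 0, 0], [0, 0, 0, 0, 0, 0], [0, 0, 0, 0, 0, 0], [0, 0, 0, 0, 0, 0], [0, 0, 0, 0, 0, 0]],
], claw=0.04, grip_force=50)

```text
time_s: 5.65
tool_pos: [544.0, 295.9, 201.0]
orientation: [0.087, 0.996, 0.0, 0.0]
ft_force: [-0.5, 2.5, 4.9]
gripper_width: 0.639
gripper_force: 54.6
```

```bash
python3 -c "
from h import *
show();delta((544,296,330),down(80))"
```

```text
5.65 [544.  295.9 201. ] yhead 80.02 z [ 0.001  0.001 -1.   ] F [-0.5  2.5  4.9] M [ 0.39  0.12 -0.  ] w 0.639 gf 54.6 q [ 0.31  0.73  1.4   0.    1.01 -1.09]
shift m [-1.00e-04  2.00e-04 -1.29e-01] turn u [0.006 0.006 0.003]
```

Gripped: 0.639 × 85.4 ≈ 54.6 mm. Lifting.

Emit:
jog_arm([
  [[0, 0, -0.004, 0, 0, 0], [0, 0, -0.012, 0, 0, 0], [0, 0, -0.025, 0, 0, 0], [0, 0, -0.042, 0, 0, 0], [0, 0, -0.06, 0, 0, 0], [0, 0, -0.078, 0, 0, 0], [0, 0, -0.096, 0, 0, 0], [0, 0, -0.112, 0, 0, 0], [0, 0, -0.125, 0, 0, 0], [0, 0, -0.13, 0, 0, 0]],
])

```text
time_s: 6.48
tool_pos: [543.9, 295.6, 333.4]
orientation: [0.087, 0.996, 0.001, 0.001]
ft_force: [0.2, -0.5, -4.6]
gripper_width: 0.637
gripper_force: 54.2
```

```bash
python3 -c "
from h import *
show();delta((622,-195,345),down(0.9))"
```

```text
6.48 [543.9 295.6 333.4] yhead 80.01 z [ 0.003  0.001 -1.   ] F [ 0.2 -0.5 -4.6] M [ 0.02 -0.05  0.02] w 0.637 gf 54.2 q [ 0.31  0.58  1.29 -0.    1.27 -1.09]
shift m [-0.162  -0.4696 -0.0117] turn u [ 0.029  0.014 13.185]
```

Emit:
jog_arm([
  [[-0.002, -0.006, -0.008, 0, 0, 0.1], [-0.006, -0.018, -0.02, 0, 0, 0.4], [-0.013, -0.038, -0.032, 0, 0, 0.9], [-0.021, -0.062, -0.042, 0, 0, 1.5], [-0.03, -0.088, -0.042, 0, 0, 2.3], [-0.039, -0.114, -0.042, 0, 0, 3.1], [-0.049, -0.142, -0.042, 0, 0, 3.9], [-0.059, -0.17, -0.042, 0, 0, 4.8], [-0.07, -0.202, -0.042, 0, 0, 5.7], [-0.081, -0.235, -0.042, 0, 0, 6.6]],
])

```text
time_s: 7.32
tool_pos: [582.6, 47.8, 372.9]
orientation: [0.422, 0.906, -0.0, -0.0]
ft_force: [2.0, -0.9, -5.1]
gripper_width: 0.634
gripper_force: 54.2
```

```bash
python3 -c "
from h import *
show();delta((622,-195,375),down(0.9))"
```

```text
7.32 [582.6  47.8 372.9] yhead 40.04 z [-0.001 -0.    -1.   ] F [ 2.  -0.9 -5.1] M [ 0.   -0.05 -0.02] w 0.634 gf 54.2 q [-0.12  0.47  1.36 -0.    1.32 -0.82]
shift m [-0.2112 -0.1261 -0.0021] turn u [-6.000e-03 -0.000e+00  6.524e+00]
```

Emit:
jog_arm([
  [[-0.026, -0.016, 0, 0, 0, 0.8], [-0.053, -0.031, 0, 0, 0, 1.6], [-0.08, -0.047, 0, 0, 0, 2.4], [-0.106, -0.063, 0, 0, 0, 3.2], [-0.13, -0.078, 0, 0, 0, 4.0], [-0.154, -0.092, 0, 0, 0, 4.7], [-0.175, -0.105, 0, 0, 0, 5.4], [-0.193, -0.116, 0, 0, 0, 6.0], [-0.205, -0.123, 0, 0, 0, 6.35], [-0.211, -0.126, 0, 0, 0, 6.52]],
])

```text
time_s: 8.15
tool_pos: [623.3, -194.6, 372.4]
orientation: [0.701, 0.713, -0.0, -0.0]
ft_force: [0.9, -0.2, -6.1]
gripper_width: 0.635
gripper_force: 54.2
```

Run:
```python
from h import *
show();delta((624,-197,285),down(0.9))
T=cam("top");S=cam("side")
for c,n in((T,"top"),(S,"side")):
    u=proj(c,(620,-195,210)).astype(int);print(n,u)
    c["u"]=u
f=lambda c:cv2.resize(c["color"][c["u"][1]-45:c["u"][1]+55,c["u"][0]-40:c["u"][0]+40],None,fx=5,fy=5,interpolation=cv2.INTER_CUBIC)
cv2.imwrite("pics/carry.png",np.hstack([f(T),f(S)])[:,:,::-1])
```

```text
8.15 [ 623.3 -194.6  372.4] yhead 1.03 z [-0.001 -0.    -1.   ] F [ 0.9 -0.2 -6.1] M [ 0.02 -0.04  0.  ] w 0.635 gf 54.2 q [-0.48  0.62  1.11 -0.    1.41 -0.5 ]
shift m [-0.0024  0.0007  0.0874] turn u [-0.008  0.     0.022]
top [409 236]
side [332 154]
```

View pics/carry.png

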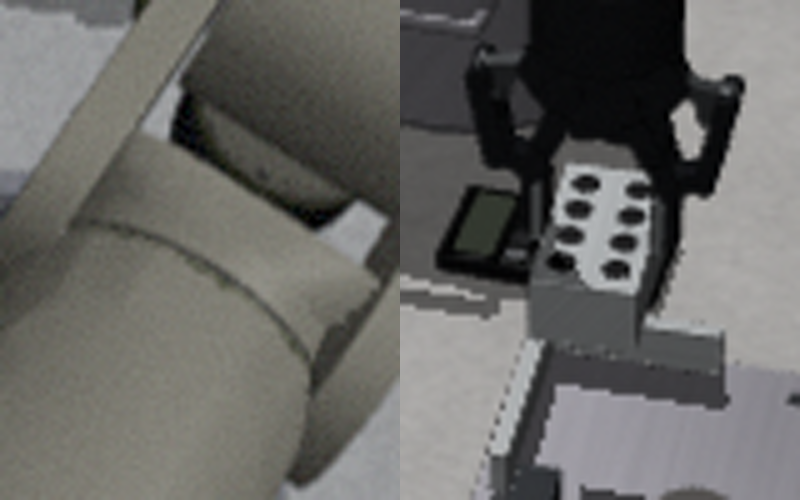

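The side crop shows the block held level above the fence corner. The top view is hidden by the arm. Lowering it clear of both fences.

Emit:
jog_arm([
  [[-0.001, 0.0003, 0.008, 0, 0, 0], [-0.002, 0.0007, 0.02, 0, 0, 0], [-0.0024, 0.0007, 0.035, 0, 0, 0], [-0.0024, 0.0007, 0.05, 0, 0, 0], [-0.0024, 0.0007, 0.063, 0, 0, 0], [-0.0024, 0.0007, 0.073, 0, 0, 0], [-0.0024, 0.0007, 0.08, 0, 0, 0], [-0.0024, 0.0007, 0.085, 0, 0, 0], [-0.0024, 0.0007, 0.088, 0, 0, 0], [-0.0024, 0.0007, 0.088, 0, 0, 0]],
])

```text
time_s: 9.08
tool_pos: [624.6, -194.4, 284.2]
orientation: [0.699, 0.715, -0.0, -0.0]
ft_force: [0.5, -0.7, -5.0]
gripper_width: 0.637
gripper_force: 54.2
```

Run:
```python
from h import *
show();delta((624,-197,275),down(0.9))
S=cam("side");zt=robot.sense()["tool_pos"][2]-161
g=cv2.cvtColor(S["color"],cv2.COLOR_RGB2GRAY);u=proj(S,(624,-197,zt)).astype(int)
m=(g[u[1]-30:u[1]+30,u[0]-25:u[0]+25]<60).astype(np.uint8)
k,l,s,ce=cv2.connectedComponentsWithStats(m)
for i in range(1,k):
    if 6<s[i,4]<40: print(s[i,4],onz(S,ce[i]+u-[25,30],zt).round(1))
```

```text
9.08 [ 624.6 -194.4  284.2] yhead 1.31 z [-0.  0. -1.] F [ 0.5 -0.7 -5. ] M [0.05 0.03 0.04] w 0.637 gf 54.2 q [-0.48  0.7   1.22  0.    1.23 -0.5 ]
shift m [-0.0026 -0.0006  0.0092] turn u [-0.003 -0.002  0.068]
7 [ 637.1 -226.7  123.8]
10 [ 635.6 -204.1  123.8]
12 [ 608.4 -205.5  123.8]
10 [ 636.4 -182.9  123.8]
13 [ 608.1 -184.   123.8]
17 [ 635.8 -159.9  123.8]
9 [ 607.4 -161.6  123.8]
```

Emit:
jog_arm([
  [[-0.001, -0.0006, 0.001, 0, 0, 0.02], [-0.0026, -0.0006, 0.002, 0, 0, 0.07], [-0.0026, -0.0006, 0.004, 0, 0, 0.07], [-0.0026, -0.0006, 0.006, 0, 0, 0.07], [-0.0026, -0.0006, 0.007, 0, 0, 0.07], [-0.0026, -0.0006, 0.008, 0, 0, 0.07], [-0.0026, -0.0006, 0.009, 0, 0, 0.07], [-0.0026, -0.0006, 0.01, 0, 0, 0.07], [-0.0026, -0.0006, 0.0105, 0, 0, 0.07], [-0.0026, -0.0006, 0.011, 0, 0, 0.07]],
])

```text
time_s: 9.97
tool_pos: [624.0, -197.1, 273.5]
orientation: [0.702, 0.712, 0.0, -0.0]
ft_force: [0.8, -0.2, -5.8]
gripper_width: 0.638
gripper_force: 54.2
```

```bash
python3 -c "
from h import *
show();delta((624,-197,273),down(0.9))"
```

```text
9.97 [ 624.  -197.1  273.5] yhead 0.88 z [-0.  0. -1.] F [ 0.8 -0.2 -5.8] M [-0.02  0.01 -0.01] w 0.638 gf 54.2 q [-0.48  0.71  1.22  0.    1.21 -0.5 ]
shift m [ 0.0001 -0.      0.0005] turn u [-0.    -0.    -0.004]
```

Emit:
jog_arm([
  [[0, 0, 0.0002, 0, 0, 0], [0, 0, 0.0004, 0, 0, 0], [0, 0, 0.0006, 0, 0, 0], [0, 0, 0.0008, 0, 0, 0], [0, 0, 0.001, 0, 0, 0], [0, 0, 0.0012, 0, 0, 0], [0, 0, 0.0014, 0, 0, 0], [0, 0, 0.0016, 0, 0, 0], [0, 0, 0.0018, 0, 0, 0], [0, 0, 0.0018, 0, 0, 0]],
])

```text
time_s: 10.8
tool_pos: [624.0, -197.0, 273.0]
orientation: [0.702, 0.713, 0.0, 0.0]
ft_force: [-5.4, 2.2, 7.6]
gripper_width: 0.643
gripper_force: 55.5
```

Deck contact at about 13 N. Sliding the block towards the rear fence.

Emit:
jog_arm([
  [[0, 0.001, -0.0004, 0, 0, 0], [0, 0.002, -0.0004, 0, 0, 0], [0, 0.003, -0.0004, 0, 0, 0], [0, 0.004, -0.0004, 0, 0, 0], [0, 0.005, -0.0004, 0, 0, 0], [0, 0.0057, -0.0004, 0, 0, 0], [0, 0.0064, -0.0004, 0, 0, 0], [0, 0.007, -0.0004, 0, 0, 0], [0, 0.0075, -0.0004, 0, 0, 0], [0, 0.0075, -0.0004, 0, 0, 0]],
], grip_force=30)

```text
time_s: 11.63
tool_pos: [631.1, -197.4, 273.0]
orientation: [0.702, 0.712, -0.001, -0.0]
ft_force: [-9.4, -0.4, 6.3]
gripper_width: 0.639
gripper_force: 55.5
```

```bash
python3 -c "
from h import *
show()"
```

```text
11.63 [ 631.1 -197.4  273. ] yhead 0.86 z [-0.002 -0.001 -1.   ] F [-9.4 -0.4  6.3] M [ 0.1   1.61 -0.06] w 0.639 gf 55.5 q [-0.48  0.73  1.2  -0.    1.22 -0.49]
```

Emit:
jog_arm([
  [[0, 0.0003, 0, 0, 0, 0], [0, 0.0006, 0, 0, 0, 0], [0, 0.0009, 0, 0, 0, 0], [0, 0.0012, 0, 0, 0, 0], [0, 0.0015, 0, 0, 0, 0], [0, 0.0018, 0, 0, 0, 0], [0, 0.0021, 0, 0, 0, 0], [0, 0.0023, 0, 0, 0, 0], [0, 0.0025, 0, 0, 0, 0], [0, 0.0025, 0, 0, 0, 0]],
])

```text
time_s: 12.47
tool_pos: [632.5, -197.5, 273.1]
orientation: [0.702, 0.712, -0.003, -0.003]
ft_force: [-24.4, 2.0, 13.7]
gripper_width: 0.635
gripper_force: 56.2
```

```bash
python3 -c "
from h import *
show()"
```

```text
12.47 [ 632.5 -197.5  273.1] yhead 0.81 z [-0.008  0.001 -1.   ] F [-24.4   2.   13.7] M [ 0.29  3.84 -0.51] w 0.635 gf 56.2 q [-0.48  0.73  1.19 -0.    1.23 -0.49]
```

The block is against the rear fence. I ease that pressure and slide towards the side fence.

Emit:
jog_arm([
  [[-0.0005, -0.0012, -0.0005, 0, 0, 0], [-0.0012, -0.0012, -0.0005, 0, 0, 0], [-0.002, -0.0012, -0.0005, 0, 0, 0], [-0.0028, -0.0012, -0.0005, 0, 0, 0], [-0.0036, -0.0012, -0.0005, 0, 0, 0], [-0.0044, -0.0012, -0.0005, 0, 0, 0], [-0.0052, -0.0012, -0.0005, 0, 0, 0], [-0.006, -0.0012, -0.0005, 0, 0, 0], [-0.0065, -0.0012, -0.0005, 0, 0, 0], [-0.0065, -0.0012, -0.0005, 0, 0, 0]],
])

```text
time_s: 13.3
tool_pos: [632.1, -200.4, 273.1]
orientation: [0.701, 0.713, 0.0, -0.006]
ft_force: [-19.1, 23.3, 12.9]
gripper_width: 0.638
gripper_force: 56.2
```

```bash
python3 -c "
from h import *
show()"
```

```text
13.3 [ 632.1 -200.4  273.1] yhead 0.95 z [-0.007  0.009 -1.   ] F [-19.1  23.3  12.9] M [ 3.59  3.   -0.29] w 0.638 gf 56.2 q [-0.48  0.73  1.19  0.    1.23 -0.5 ]
```

Emit:
jog_arm([
  [[0, -0.0015, -0.001, 0, 0, 0], [0, -0.0015, -0.001, 0, 0, 0], [0, -0.0015, -0.001, 0, 0, 0], [-0.0004, -0.0015, -0.001, 0, 0, 0], [-0.0008, -0.0015, -0.001, 0, 0, 0], [-0.0012, -0.0015, -0.001, 0, 0, 0], [-0.0016, -0.0015, -0.001, 0, 0, 0], [-0.002, -0.0015, -0.001, 0, 0, 0], [-0.002, -0.0015, -0.001, 0, 0, 0], [-0.002, -0.0015, -0.001, 0, 0, 0]],
])

```text
time_s: 14.13
tool_pos: [631.4, -203.3, 273.2]
orientation: [0.702, 0.713, 0.001, -0.003]
ft_force: [-5.1, 15.3, 2.7]
gripper_width: 0.642
gripper_force: 55.0
```

```bash
python3 -c "
from h import *
show()"
```

```text
14.13 [ 631.4 -203.3  273.2] yhead 0.9 z [-0.003  0.006 -1.   ] F [-5.1 15.3  2.7] M [ 2.36  0.99 -0.41] w 0.642 gf 55.0 q [-0.49  0.73  1.19  0.    1.23 -0.51]
```

Emit:
jog_arm([
  [[-0.0003, 0, 0, 0, 0, 0], [-0.0006, 0, 0, 0, 0, 0], [-0.0009, 0, 0, 0, 0, 0], [-0.0012, 0, 0, 0, 0, 0], [-0.0015, 0, 0, 0, 0, 0], [-0.0018, 0, 0, 0, 0, 0], [-0.002, 0, 0, 0, 0, 0], [-0.002, 0, 0, 0, 0, 0], [-0.002, 0, 0, 0, 0, 0], [-0.002, 0, 0, 0, 0, 0]],
])

```text
time_s: 14.97
tool_pos: [631.5, -203.9, 273.2]
orientation: [0.701, 0.713, 0.002, -0.005]
ft_force: [-6.6, 23.7, 5.9]
gripper_width: 0.635
gripper_force: 55.3
```

```bash
python3 -c "
from h import *
show()"
```

```text
14.97 [ 631.5 -203.9  273.2] yhead 0.93 z [-0.004  0.009 -1.   ] F [-6.6 23.7  5.9] M [ 3.7   1.1  -0.63] w 0.635 gf 55.3 q [-0.49  0.73  1.19  0.01  1.23 -0.51]
```

It is in contact with both fences. I relax the load, then open.

Emit:
jog_arm([
  [[0.0006, -0.0002, 0, 0, 0, 0], [0.0012, -0.0003, 0, 0, 0, 0], [0.0018, -0.0004, 0, 0, 0, 0], [0.0018, -0.0004, 0, 0, 0, 0], [0.0018, -0.0004, 0, 0, 0, 0], [0.0018, -0.0004, 0, 0, 0, 0], [0.0018, -0.0004, 0, 0, 0, 0], [0.0018, -0.0004, 0, 0, 0, 0], [0.0018, -0.0004, 0, 0, 0, 0], [0.0018, -0.0004, 0, 0, 0, 0]],
])

```text
time_s: 15.8
tool_pos: [631.2, -203.3, 273.3]
orientation: [0.702, 0.713, 0.001, -0.003]
ft_force: [-3.4, 15.7, 2.1]
gripper_width: 0.636
gripper_force: 55.0
```

Emit:
jog_arm([
  [[0, 0, 0, 0, 0, 0], [0, 0, 0, 0, 0, 0], [0, 0, 0, 0, 0, 0], [0, 0, 0, 0, 0, 0], [0, 0, 0, 0, 0, 0], [0, 0, -0.002, 0, 0, 0], [0, 0, -0.008, 0, 0, 0], [0, 0, -0.02, 0, 0, 0], [0, 0, -0.035, 0, 0, 0], [0, 0, -0.05, 0, 0, 0]],
], claw=0.072)

```text
time_s: 16.63
tool_pos: [631.0, -205.7, 325.4]
orientation: [0.702, 0.712, 0.0, 0.0]
ft_force: [-0.4, 0.4, 0.8]
gripper_width: 0.843
gripper_force: 0.0
```

Run:
```python
from h import *
show()
S=cam("side")
g=cv2.cvtColor(S["color"],cv2.COLOR_RGB2GRAY);u=proj(S,(630,-203,112)).astype(int)
m=(g[u[1]-30:u[1]+30,u[0]-30:u[0]+30]<60).astype(np.uint8)
k,l,s,ce=cv2.connectedComponentsWithStats(m)
for i in range(1,k):
    if 6<s[i,4]<60: print(s[i,4],onz(S,ce[i]+u-[30,30],112).round(1))
```

```text
16.63 [ 631.  -205.7  325.4] yhead 0.87 z [ 0.001 -0.    -1.   ] F [-0.4  0.4  0.8] M [-0.09  0.01  0.03] w 0.843 gf 0.0 q [-0.49  0.68  1.13 -0.    1.33 -0.51]
9 [ 642.4 -235.9  112. ]
9 [ 614.6 -235.8  112. ]
9 [ 642.6 -212.8  112. ]
12 [ 615.2 -213.7  112. ]
52 [ 595.7 -170.   112. ]
11 [ 642.4 -191.1  112. ]
12 [ 614.5 -192.4  112. ]
12 [ 642.4 -169.2  112. ]
9 [ 614.1 -169.4  112. ]
```

The block sits at about -29, 49.5 in the fence frame by the side camera, so it is seated. Now I locate the knob from the first pictures, intersecting rays with planes parallel to the console.

```bash
python3 - <<'E'
from h import *
T=cam("top");S=cam("side")
yaw=0.016; Rz=Ro.from_euler("z",yaw); n=Rz.apply([0,np.sin(np.radians(35)),np.cos(np.radians(35))])
O=np.array([587.5,-65,0]); P0=O+Rz.apply([0,60,70])
ex=Rz.apply([1,0,0]); ey=np.cross(n,ex)
def pl(c,p,h):
    o,d=ray(c,p); return o+d*((P0+h*n-o)@n)/(d@n)
co=lambda X:np.array([(X-P0)@ex,(X-P0)@ey]).round(1)   # along console x, up-slope
for c,f,box in((T,"top0",(283,312,222,285)),(S,"side0",(292,357,250,284))):
    im=cv2.imread(f"pics/{f}.png").max(2);x0,x1,y0,y1=box
    m=(im[y0:y1,x0:x1]<42).astype(np.uint8);k,l,s,ce=cv2.connectedComponentsWithStats(m)
    for i in range(1,k):
        if s[i,4]<25: continue
        ys,xs=np.nonzero(l==i);r=cv2.minAreaRect(np.c_[xs,ys].astype(np.float32))
        u=ce[i]+[x0,y0];print(f,s[i,4],u.round(1),s[i,:4]+[x0,y0,0,0],"rect",r,"h18",co(pl(c,u,18)),"h9",co(pl(c,u,9)),"h27",co(pl(c,u,27)))
s_=lambda u,v:((u+.5)/4.7-.5+285,(v+.5)/4.7-.5+168)
for h in(30,42):
    A,B=[pl(S,s_(*p),h) for p in((212,470),(308,490))];print("wing ends",h,co(A),co(B),A.round(1),B.round(1))
E
cp pics/side0.png /dev/null
python3 - <<'E'
import cv2
a=cv2.imread("pics/top0.png")[245:290,278:312];b=cv2.imread("pics/side0.png")[252:284,320:360]
import numpy as np
A=cv2.resize(a,None,fx=11,fy=11,interpolation=cv2.INTER_CUBIC);B=cv2.resize(b,None,fx=10,fy=10,interpolation=cv2.INTER_CUBIC)
C=np.zeros((500,790,3),np.uint8);C[:A.shape[0],:A.shape[1]]=A;C[:B.shape[0],380:380+B.shape[1]]=B
cv2.imwrite("pics/knob.png",cv2.convertScaleAbs(C,alpha=1.8))
E
```

```text
top0 123 [300.6 233.1] [294 227  14  13] rect ((17.500001907348633, 11.0), (12.521980285644531, 12.074767112731934), 26.56505012512207) h18 [51.4 48.6] h9 [54.2 55.8] h27 [48.6 41.4]
top0 285 [293.9 268.9] [285 258  19  22] rect ((11.756755828857422, 46.95945739746094), (17.261892318725586, 20.714271545410156), 9.462322235107422) h18 [-38.8  56.7] h9 [-37.  64.] h27 [-40.7  49.4]
side0 93 [308.8 252.1] [299 250  19   6] rect ((16.0, 2.5), (5.0, 18.0), 90.0) h18 [44.1 24.1] h9 [45.5 23.1] h27 [42.7 25. ]
side0 133 [303.2 264.7] [297 258  13  14] rect ((11.0, 14.5), (13.0, 12.0), 90.0) h18 [52.4 57.4] h9 [53.8 56.6] h27 [51.  58.2]
side0 189 [339.9 270.6] [330 264  21  15] rect ((47.695125579833984, 20.25609588623047), (20.458763122558594, 13.587118148803711), 38.65980529785156) h18 [-40.2  57.2] h9 [-39.3  56.4] h27 [-41.   57.9]
wing ends 30 [-15.5  54.9] [-66.5  57.1] [570.1  56.9  63.1] [519.   57.9  61.8]
wing ends 42 [-16.8  55.9] [-67.4  58.2] [568.7  64.6  72.3] [518.   65.6  71. ]
```

View pics/knob.png

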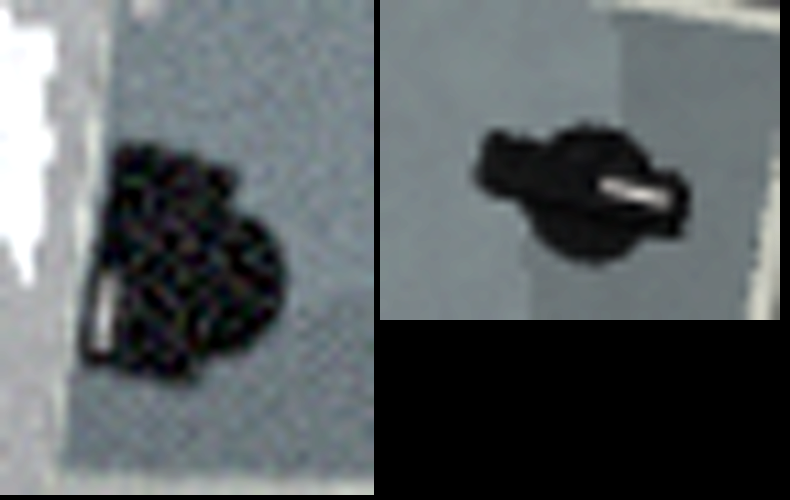

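The crop shows the hub circle at (205,285) in the top half and (590,195) in the side half. The white mark on the wing's near end is at (105,315) top and (636,193) side, with the wing nearly along the shaker x axis. I triangulate both points.

```bash
cat >> h.py <<'E'
yaw=0.016; Rz=Ro.from_euler("z",yaw); n=Rz.apply([0,np.sin(np.radians(35)),np.cos(np.radians(35))])
O=np.array([587.5,-65,0]); P0=O+Rz.apply([0,60,70]); ex=Rz.apply([1,0,0]); ey=np.cross(n,ex)
def pl(c,p,h):
    o,d=ray(c,p); return o+d*((P0+h*n-o)@n)/(d@n)
uvh=lambda X:np.array([(X-P0)@ex,(X-P0)@ey,(X-P0)@n]).round(1)
E
python3 - <<'E'
from h import *
T=cam("top");S=cam("side")
t=lambda u,v:((u+.5)/11-.5+278,(v+.5)/11-.5+245)
s=lambda u,v:((u-380+.5)/10-.5+320,(v+.5)/10-.5+252)
for nm,a,b in(("hub",(205,285),(590,195)),("mark",(105,315),(636,193))):
    X,e=two(T,t(*a),S,s(*b));print(nm,X.round(1),"uvh",uvh(X),round(e,1))
    for h in(13,42): print(h,"top",uvh(pl(T,t(*a),h)),"side",uvh(pl(S,s(*b),h)))
for p in((478,165),(688,205)): print("wing end",uvh(pl(S,s(*p),36)))
# console rim corners low edge triangulated earlier
for X in((672.6,78.1,6.8),(497.5,74.7,8.7),(673.5,-5.2,67.4),(498,-4.7,67.6)): print(uvh(np.array(X)))
E
```

```text
hub [544.7  45.7  43.9] uvh [-41.   57.    8.1] 0.3
13 top [-41.8  53.1  13. ] side [-41.6  57.5  13. ]
42 top [-47.6  29.9  42. ] side [-44.2  60.   42. ]
mark [531.   64.8  70.6] uvh [-54.4  57.5  41. ] 1.2
13 top [-48.4  80.9  13. ] side [-52.7  55.2  13. ]
42 top [-54.   56.7  42. ] side [-55.1  57.7  42. ]
wing end [-15.4  56.6  36. ]
wing end [-67.5  58.   36. ]
[ 87.4 103.2  -4.9]
[-87.8 101.6  -3.7]
[86.9  0.2 -3. ]
[-88.5   2.8  -1. ]
```

Both views agree on the knob axis: u = -41.5 and 57 mm down the slope, with the wing about 2° off the shaker x axis. Working out the tilted approach pose.

```bash
cat >> h.py <<'E'
from scipy.spatial.transform import Slerp
def knob(h,turn=0,u=-41.5,v=57,a=2.0):
    # wing: toward -u end v grows by tan(a)
    w=-ex*np.cos(np.radians(a))+ey*np.sin(np.radians(a)); z=-n; x=w; y=np.cross(z,x)
    if y@ey<0: x,y=-x,-y
    R=Ro.from_matrix(np.c_[x,y,z])*Ro.from_euler("z",turn,degrees=True)
    return P0+u*ex+v*ey+n*(h+155),R
E
python3 - <<'E'
from h import *
p,R=knob(113);print(p.round(1),R.as_matrix().round(2).tolist())
s=robot.sense();Q=Ro.from_quat(s["orientation"])
H=Slerp([0,1],Ro.concatenate([Q,R]))(0.5)
delta((585,0,420),H); delta(p,R)
E
```

```text
[541.8 194.7 256.8] [[-1.0, 0.02, 0.01], [0.01, 0.82, -0.57], [-0.02, -0.57, -0.82]]
shift m [ 0.2064 -0.0429 -0.0967] turn u [ 2.232 -2.318 -7.087]
shift m [ 0.4017 -0.0829  0.0666] turn u [  4.464  -4.636 -14.174]
```

Emit:
jog_arm([
  [[0.002, 0, -0.03, 0, 0, 0], [0.01, -0.002, -0.06, 0, 0, 0], [0.025, -0.005, -0.09, 0.2, -0.2, -0.7], [0.05, -0.01, -0.097, 0.5, -0.5, -1.6], [0.078, -0.016, -0.097, 0.8, -0.83, -2.5], [0.106, -0.022, -0.097, 1.1, -1.15, -3.5], [0.134, -0.028, -0.097, 1.4, -1.46, -4.5], [0.16, -0.033, -0.097, 1.7, -1.77, -5.4], [0.184, -0.038, -0.097, 2.0, -2.08, -6.3], [0.206, -0.043, -0.097, 2.23, -2.32, -7.09]],
], claw=0.04)

```text
time_s: 17.72
tool_pos: [584.5, 1.1, 419.7]
orientation: [0.384, 0.908, -0.165, 0.004]
ft_force: [0.6, 0.8, 0.3]
gripper_width: 0.464
gripper_force: 0.0
```

Run:
```python
from h import *
show();p,R=knob(113);delta(p,R)
```

```text
17.72 [584.5   1.1 419.7] yhead 42.92 z [-0.12  -0.303 -0.946] F [0.6 0.8 0.3] M [ 0.15 -0.11  0.01] w 0.464 gf 0.0 q [-0.15  0.46  1.26 -0.32  1.5  -0.89]
shift m [0.1867 0.1444 0.1005] turn u [ 2.214 -2.305 -7.03 ]
```

Emit:
jog_arm([
  [[0.01, 0.008, 0.003, 0.12, -0.12, -0.4], [0.03, 0.023, 0.01, 0.36, -0.37, -1.1], [0.055, 0.042, 0.022, 0.65, -0.68, -2.07], [0.08, 0.062, 0.036, 0.95, -0.99, -3.0], [0.107, 0.083, 0.052, 1.27, -1.32, -4.0], [0.133, 0.103, 0.068, 1.58, -1.64, -5.0], [0.156, 0.121, 0.082, 1.85, -1.93, -5.9], [0.173, 0.134, 0.092, 2.05, -2.14, -6.5], [0.183, 0.141, 0.098, 2.17, -2.26, -6.9], [0.1867, 0.1444, 0.1005, 2.21, -2.3, -7.03]],
])

```text
time_s: 18.55
tool_pos: [543.3, 194.4, 255.9]
orientation: [0.01, 0.954, -0.3, 0.007]
ft_force: [-0.3, -0.1, -0.3]
gripper_width: 0.47
gripper_force: 0.0
```

Run:
```python
from h import *
show();p,R=knob(60);delta(p,R)
F=np.array([658.9,-252.6])
for nm in("top","side"):
    S=cam(nm)
    g=cv2.cvtColor(S["color"],cv2.COLOR_RGB2GRAY);u=proj(S,(630,-203,112)).astype(int)
    m=(g[u[1]-30:u[1]+30,u[0]-30:u[0]+30]<60).astype(np.uint8)
    k,l,s,ce=cv2.connectedComponentsWithStats(m)
    X=np.array([onz(S,ce[i]+u-[30,30],112) for i in range(1,k) if 6<s[i,4]<26]);print(nm,len(X))
    r=cv2.minAreaRect(X[:,:2].astype(np.float32)); c=Rz.inv().apply([*(np.array(r[0])-F),0]);print(r,c)
```

```text
18.55 [543.3 194.4 255.9] yhead 88.32 z [ 0.007 -0.573 -0.82 ] F [-0.3 -0.1 -0.3] M [ 0.27 -0.    0.02] w 0.47 gf 0.0 q [ 0.22  0.63  1.47 -0.63  1.26 -1.06]
shift m [ 0.0013 -0.0004  0.052 ] turn u [ 0.01  -0.024 -0.021]
top 8
((630.5599365234375, -203.56472778320312), (28.375751495361328, 66.58790588378906), 0.6645325422286987) [-27.55190514  49.4824175    0.        ]
side 8
((628.4186401367188, -202.69131469726562), (28.427852630615234, 67.644775390625), 0.09769582748413086) [-29.67895344  50.38997808   0.        ]
```

Both views put the block home, at about -28.6, 49.9 and within 1° of square. Descending onto the knob wing.

Emit:
jog_arm([
  [[0.0013, -0.0004, 0.008, 0, 0, 0], [0.0013, -0.0004, 0.018, 0, 0, 0], [0.0013, -0.0004, 0.028, 0, 0, 0], [0.0013, -0.0004, 0.038, 0, 0, 0], [0.0013, -0.0004, 0.047, 0, 0, 0], [0.0013, -0.0004, 0.055, 0, 0, 0], [0.0013, -0.0004, 0.062, 0, 0, 0], [0.0013, -0.0004, 0.068, 0, 0, 0], [0.0013, -0.0004, 0.072, 0, 0, 0], [0.0013, -0.0004, 0.074, 0, 0, 0]],
])

```text
time_s: 19.48
tool_pos: [543.1, 150.7, 197.0]
orientation: [0.012, 0.954, -0.3, 0.008]
ft_force: [-0.4, 0.1, 0.5]
gripper_width: 0.47
gripper_force: 0.0
```

Run:
```python
from h import *
show();p,R=knob(33.5);delta(p,R)
T=cam("top");S=cam("side")
f=lambda c,x,y,k:cv2.resize(c["color"][y-35:y+35,x-28:x+28],None,fx=7,fy=7,interpolation=cv2.INTER_CUBIC)
cv2.imwrite("pics/grip.png",cv2.convertScaleAbs(np.hstack([f(T,288,265,0),f(S,340,268,0)])[:,:,::-1],alpha=1.8))
```

```text
19.48 [543.1 150.7 197. ] yhead 88.05 z [ 0.008 -0.572 -0.82 ] F [-0.4  0.1  0.5] M [ 0.27  0.04 -0.02] w 0.47 gf 0.0 q [ 0.15  0.69  1.55 -0.69  1.1  -1.02]
shift m [0.0006 0.0017 0.0052] turn u [ 0.017 -0.012 -0.058]
```

View pics/grip.png

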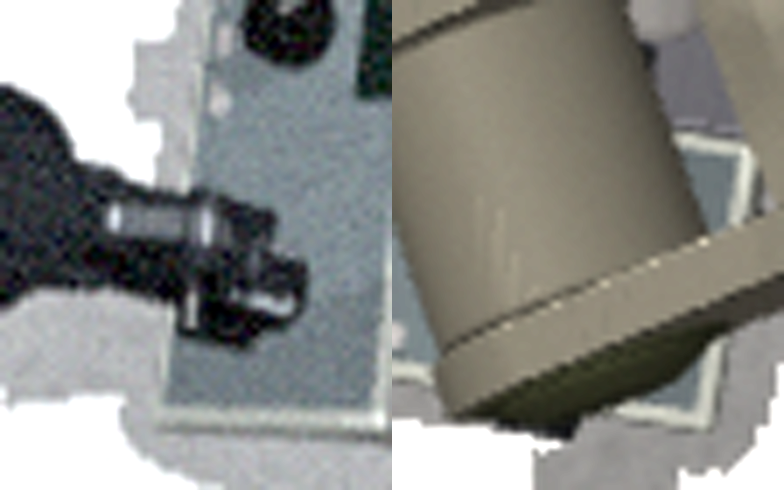

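The top crop shows the upslope finger at about (235,260) over the wing, the dial clear at (285,30), and no contact force. Seating the last 5 mm and closing.

Emit:
jog_arm([
  [[0.0006, 0.0017, 0.001, 0, 0, -0.06], [0.0006, 0.0017, 0.002, 0, 0, -0.06], [0.0006, 0.0017, 0.003, 0, 0, -0.06], [0.0006, 0.0017, 0.004, 0, 0, -0.06], [0.0006, 0.0017, 0.005, 0, 0, -0.06], [0.0006, 0.0017, 0.005, 0, 0, -0.06], [0.0006, 0.0017, 0.005, 0, 0, -0.06], [0.0006, 0.0017, 0.005, 0, 0, -0.06], [0.0006, 0.0017, 0.005, 0, 0, -0.06], [0.0006, 0.0017, 0.005, 0, 0, -0.06]],
])

```text
time_s: 20.42
tool_pos: [542.6, 149.6, 192.4]
orientation: [0.009, 0.954, -0.3, 0.007]
ft_force: [-0.3, 0.2, -0.3]
gripper_width: 0.466
gripper_force: 0.0
```

Emit:
jog_arm([
  [[0, 0, 0, 0, 0, 0], [0, 0, 0, 0, 0, 0], [0, 0, 0, 0, 0, 0], [0, 0, 0, 0, 0, 0], [0, 0, 0, 0, 0, 0], [0, 0, 0, 0, 0, 0], [0, 0, 0, 0, 0, 0], [0, 0, 0, 0, 0, 0], [0, 0, 0, 0, 0, 0], [0, 0, 0, 0, 0, 0]],
], claw=0.005, grip_force=30)

```text
time_s: 21.25
tool_pos: [542.8, 149.1, 193.0]
orientation: [0.009, 0.954, -0.301, 0.007]
ft_force: [-0.8, -4.5, 5.8]
gripper_width: 0.157
gripper_force: 30.7
```

```bash
python3 -c "
from h import *
show();s=robot.sense();print(uvh(s['tool_pos']+155*Ro.from_quat(s['orientation']).as_matrix()[:,2]))"
```

```text
21.25 [542.8 149.1 193. ] yhead 88.45 z [ 0.008 -0.573 -0.819] F [-0.8 -4.5  5.8] M [-0.9   0.19 -0.11] w 0.157 gf 30.7 q [ 0.14  0.69  1.56 -0.69  1.1  -1.02]
[-41.4  56.2  34.5]
```

The wing is gripped at 13.4 mm. Turning clockwise (+z), in two stages.

Emit:
jog_arm([
  [[0, -0.0007, 0, 0, 0, 0.4], [0, -0.0007, 0, 0, 0, 1.2], [0, -0.0007, 0, 0, 0, 2.1], [0, -0.0007, 0, 0, 0, 3.0], [0, -0.0007, 0, 0, 0, 4.0], [0, -0.0007, 0, 0, 0, 5.0], [0, -0.0007, 0, 0, 0, 6.0], [0, -0.0007, 0, 0, 0, 7.0], [0, -0.0007, 0, 0, 0, 7.7], [0, -0.0007, 0, 0, 0, 8.0]],
], grip_force=45)

```text
time_s: 22.08
tool_pos: [542.9, 149.5, 192.7]
orientation: [0.398, 0.868, -0.269, 0.13]
ft_force: [4.7, 2.6, -2.6]
gripper_width: 0.158
gripper_force: 47.4
```

```bash
python3 -c "
from h import *
show();s=robot.sense();Q=Ro.from_quat(s['orientation']);print('tool F',Q.inv().apply(s['ft_force']).round(1),'M',Q.inv().apply(s['moment']).round(2),uvh(s['tool_pos']+155*Q.as_matrix()[:,2]));R=knob(34)[1];print(np.degrees((R.inv()*Q).as_rotvec()).round(1))"
```

```text
22.08 [542.9 149.5 192.7] yhead 35.35 z [ 0.011 -0.57  -0.821] F [ 4.7  2.6 -2.6] M [ 0.9  -0.38  0.63] w 0.158 gf 47.4 q [ 0.14  0.69  1.56 -0.69  1.09 -0.18]
tool F [-0.4  5.9  0.7] M [-1.09  0.25 -0.29] [-40.8  57.4  34.6]
[-0.3 -0.  48.2]
```

Emit:
jog_arm([
  [[0, 0, 0, 0, 0, 0.4], [0, 0, 0, 0, 0, 1.0], [0, 0, 0, 0, 0, 1.7], [0, 0, 0, 0, 0, 2.4], [0, 0, 0, 0, 0, 3.1], [0, 0, 0, 0, 0, 3.8], [0, 0, 0, 0, 0, 4.4], [0, 0, 0, 0, 0, 4.8], [0, 0, 0, 0, 0, 5.0], [0, 0, 0, 0, 0, 5.0]],
])

```text
time_s: 22.92
tool_pos: [543.4, 149.7, 192.7]
orientation: [0.608, 0.736, -0.225, 0.195]
ft_force: [8.5, 4.2, -6.5]
gripper_width: 0.153
gripper_force: 47.0
```

```bash
python3 -c "
from h import *
show();s=robot.sense();Q=Ro.from_quat(s['orientation']);print('tool F',Q.inv().apply(s['ft_force']).round(1),'M',Q.inv().apply(s['moment']).round(2));R=knob(34)[1];print(np.degrees((R.inv()*Q).as_rotvec()).round(1))"
```

```text
22.92 [543.4 149.7 192.7] yhead 9.21 z [ 0.013 -0.569 -0.822] F [ 8.5  4.2 -6.5] M [ 1.32 -1.28  0.59] w 0.153 gf 47.0 q [ 0.14  0.69  1.56 -0.69  1.09  0.34]
tool F [5.5 9.7 3.1] M [-1.61  1.04  0.26]
[-0.4  0.  78.1]
```

The torque has flipped sign, so the detent is passed. A little more to reach the end stop.

Emit:
jog_arm([
  [[0, 0, 0, 0, 0, 0.3], [0, 0, 0, 0, 0, 0.6], [0, 0, 0, 0, 0, 0.9], [0, 0, 0, 0, 0, 1.2], [0, 0, 0, 0, 0, 1.2], [0, 0, 0, 0, 0, 1.2], [0, 0, 0, 0, 0, 1.2], [0, 0, 0, 0, 0, 1.2], [0, 0, 0, 0, 0, 1.2], [0, 0, 0, 0, 0, 1.2]],
])

```text
time_s: 23.75
tool_pos: [543.5, 149.8, 192.6]
orientation: [0.651, 0.698, -0.213, 0.209]
ft_force: [9.8, 3.6, -6.1]
gripper_width: 0.152
gripper_force: 48.4
```

```bash
python3 -c "
from h import *
show();s=robot.sense();Q=Ro.from_quat(s['orientation']);print('tool F',Q.inv().apply(s['ft_force']).round(1),'M',Q.inv().apply(s['moment']).round(2));R=knob(34)[1];print(np.degrees((R.inv()*Q).as_rotvec()).round(1))"
```

```text
23.75 [543.5 149.8 192.6] yhead 3.47 z [ 0.014 -0.57  -0.822] F [ 9.8  3.6 -6.1] M [ 1.23 -0.84  1.67] w 0.152 gf 48.4 q [ 0.14  0.69  1.56 -0.69  1.09  0.47]
tool F [ 5.8 10.1  3.1] M [-1.72  1.13 -0.87]
[-0.4 -0.  85.1]
```

It is at the end stop (-0.87 N m). I back off slightly, open and retreat along the axis.

Emit:
jog_arm([
  [[0, -0.0004, 0, 0, 0, -0.2], [0, -0.0008, 0, 0, 0, -0.4], [0, -0.0008, 0, 0, 0, -0.4], [0, -0.0008, 0, 0, 0, -0.4], [0, -0.0008, 0, 0, 0, -0.4], [0, -0.0008, 0, 0, 0, -0.4], [0, -0.0008, 0, 0, 0, -0.4], [0, -0.0008, 0, 0, 0, -0.4], [0, -0.0008, 0, 0, 0, -0.4], [0, -0.0008, 0, 0, 0, -0.4]],
], claw=0.036)

```text
time_s: 24.58
tool_pos: [541.8, 148.9, 192.8]
orientation: [0.638, 0.71, -0.22, 0.204]
ft_force: [-0.5, 0.6, -0.4]
gripper_width: 0.421
gripper_force: 0.0
```

Emit:
jog_arm([
  [[0, 0, -0.004, 0, 0, 0], [0, 0, -0.014, 0, 0, 0], [0, 0, -0.028, 0, 0, 0], [0, 0, -0.045, 0, 0, 0], [0, 0, -0.065, 0, 0, 0], [0, 0, -0.085, 0, 0, 0], [0, 0, -0.105, 0, 0, 0], [0, 0, -0.12, 0, 0, 0], [0, 0, -0.13, 0, 0, 0], [0, 0, -0.13, 0, 0, 0]],
])

```text
time_s: 25.42
tool_pos: [540.7, 224.5, 301.6]
orientation: [0.638, 0.71, -0.218, 0.205]
ft_force: [-0.8, 0.4, 0.2]
gripper_width: 0.418
gripper_force: 0.0
```

Run:
```python
from h import *
show()
F=np.array([658.9,-252.6])
T=cam("top");S0=cam("side")
for nm,S in(("top",T),("side",S0)):
    g=cv2.cvtColor(S["color"],cv2.COLOR_RGB2GRAY);u=proj(S,(630,-203,112)).astype(int)
    m=(g[u[1]-30:u[1]+30,u[0]-30:u[0]+30]<60).astype(np.uint8)
    k,l,s,ce=cv2.connectedComponentsWithStats(m)
    X=np.array([onz(S,ce[i]+u-[30,30],112) for i in range(1,k) if 6<s[i,4]<26]);print(nm,len(X))
    r=cv2.minAreaRect(X[:,:2].astype(np.float32)); c=Rz.inv().apply([*(np.array(r[0])-F),0]);print(r,c)
    # knob wing orientation: dark blob near knob + white mark
    p=proj(S,P0-41.5*ex+57*ey+42*n).astype(int); b=g[p[1]-14:p[1]+15,p[0]-14:p[0]+15]
    print("bright/dark at knob",b.max(),b.min()); ys,xs=np.nonzero(b>np.percentile(b,99)); 
    print("mark uv",uvh(pl(S,(xs.mean()+p[0]-14,ys.mean()+p[1]-14),42)))
    d0=cv2.imread(f"pics/{nm}0.png")[:,:,::-1]; q=proj(S,P0+53.5*ex+57*ey+18*n).astype(int)
    print("dial diff",np.abs(d0.astype(int)-S["color"])[q[1]-6:q[1]+7,q[0]-6:q[0]+7].mean().round(1))
cv2.imwrite("pics/fin.png",np.hstack([cv2.resize(T["color"][210:310,275:440],(490,300)),cv2.resize(S0["color"][168:294,285:385],(300,300))])[:,:,::-1])
```

```text
25.42 [540.7 224.5 301.6] yhead 5.25 z [ 0.012 -0.571 -0.821] F [-0.8  0.4  0.2] M [0.27 0.01 0.  ] w 0.418 gf 0.0 q [ 0.27  0.59  1.4  -0.6   1.37  0.35]
top 8
((630.8458251953125, -203.61959838867188), (28.75419044494629, 66.42989349365234), 0.7475622892379761) [-27.26693096  49.4229799    0.        ]
bright/dark at knob 157 0
mark uv [-24.1  89.6  42. ]
dial diff 7.2
side 8
((628.4186401367188, -202.69131469726562), (28.427852630615234, 67.644775390625), 0.09769582748413086) [-29.67895344  50.38997808   0.        ]
bright/dark at knob 120 15
mark uv [-41.1  49.9  42. ]
dial diff 10.3
```

No picture views are left, so I check the knob numerically from the dark blob's extent. The wing should now run along the slope.

Run:
```python
from h import *
T=cam("top");x0,x1,y0,y1=270,318,246,292
for nm,im in(("before",cv2.imread("pics/top0.png")),("now",T["color"])):
    m=(im.max(2)[y0:y1,x0:x1]<42).astype(np.uint8);k,l,s,ce=cv2.connectedComponentsWithStats(m)
    p=proj(T,P0-41.5*ex+57*ey+20*n)-[x0,y0]
    i=l[int(p[1]),int(p[0])];ys,xs=np.nonzero(l==i);X=np.array([uvh(pl(T,(a+x0,b+y0),36)) for a,b in zip(xs,ys)])
    print(nm,i,s[i],"u",X[:,0].min(),X[:,0].max(),"v",X[:,1].min(),X[:,1].max())
    b=im.max(2)[y0:y1,x0:x1]
    for r in range(10,40): print("".join("#" if v<42 else "." if v<110 else "o" for v in b[r,5:40]))
```

```text
before 1 [ 15  12  19  22 285] u -67.1 -15.4 v 13.8 67.5
oooooooo...o.......................
oooooooo...o.......................
oooooooo...o..####.................
oooooooo...o.########..............
ooooooo......###########...........
ooooooo......############..........
ooooooo......###########...........
ooooooo...o..###########...........
ooooooo...o.#############..........
ooooooo...o.###############........
ooooooo...o.################.......
....oo....o.################.......
....oo......#################......
....oo.....##################......
.....o.....#..###############......
...........#..###############......
...........#..###############......
..............##############.......
.............###############.......
..........#..##############........
..........#..#############.........
..........##############...........
...........#.########..............
.................####..............
...................................
...................................
...................................
...................................
...................................
[... 470 characters left out ...]
#########.......
oooooo......#################......
oooooo......#################......
oooooo...####################......
ooooo.#######################......
ooo.o...#####################......
ooo........##################......
ooo...oo.o......#############......
.........o.......###########.......
..................########.........
...................#######.........
...................................
...................................
...................................
o.......o..........................
oo.................................
oo......o..........................
ooo................................
ooo................................
ooo................................
```

The wing now lies along the slope and stays there after release. The block is unmoved and the robot is clear, so I hand in.

```bash
python3 -c "
from cell import robot
print(robot.close_job())"
```

```text
the job is handed in; nothing more can be done
None
```

I handed the job in at about 26 s; no verdict came back. By camera the long block is home in the fence corner (about 28.5 mm and 49.9 mm, within 1° of square), the clamp knob was turned to its end stop and stayed there when released, and the gripper is clear. I saw no contact with the dial or the other objects but did not re-measure them at the end.

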